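Pack the carton that has the goods in it

ROBOT

A 7-joint arm with a two-finger parallel gripper is mounted at the origin on a cart in front of the work surface, level with it; the furniture and walls round the work are solid. World frame = base frame: x ahead of the robot, y to its left, z up, the work surface at z = 0. Lengths are in m, angles in rad, forces in N, time in s.
With the tool pointing down it reaches from about 0.425 to 0.925 m from the base axis. Payload 6.8 kg.
Tool frame: the origin (TCP) lies between the finger pads; the fingertips stand r.tips_ahead ahead of it and the grasp point (between the pads) lies 5 mm behind it (r.tips_ahead is the distance from the TCP to the fingertips, in m); z points along the fingers, y is the line along which they close (so a half turn about z gives the same grasp; the last joint's range is limited). The gripper opens to 85 mm and grips with 20 to 120 N. Pads are 22 mm wide; open, the fingers measure 114 mm over their backs; the gripper's body (76 mm by 85 mm) begins 54 mm behind the grasp point. The pads swing forward as they close: fully open they stand 13 mm farther back than shut.
Start: joints at [1.16, 0.477, 0.022, 1.555, -0.011, 1.109, -0.083], TCP at [0.201, -0.644, 0.245] pointing down, gripper open.
Joint ranges: [-2.96, 2.96], [-0.34, 2.1], [-1.41, 1.46], [0.24, 2.44], [-1.37, 4.51], [0.17, 1.92], [-2.96, 2.96]. Speed limits (rad/s): [2.39, 2.39, 3.14, 3.14, 3.14, 3.14, 3.14].

INTERFACE

Orientations are given as a rotation vector (axis times angle).
In Python, from bench import r gives the robot as it stands.
- The arm moves only by the tool move_arm, never from a script. Its argument "rows" is one flat list of numbers, 4 for each row, row after row: the shift along the tool's x, y, z in cm, then the turn about the tool's z in degrees. In form: [tx, ty, tz, twist, tx, ty, tz, twist, ...]. A call has 1 to 10 rows; each row is the pose to reach, as a shift and turn from the pose commanded when the call began, along the tool's axes at that moment; what a row does not reach only later rows make up. A row lasts 1/8 s, in which the tool goes at most 62.5 mm and 10.7 degrees, less where a joint would pass 70% of its speed; a pose out of reach is approached as far as the arm can. A call with a gripper value outside its range is refused whole. "fingers" is the opening, from 0 (shut) to 1 (fully open), set as the call begins (left out, the last holds). The fingers move at their own pace and stop on an object; "newtons" is the grip in N (left out, the last holds). Time passes only in rows, so rows that repeat a pose let the fingers close. It gives the time, the measured TCP pose, the force, the opening and the grip force at its end, in the units of the state.
- r.get_obs(): the state, without advancing time (a new reading comes with each control period).
- r.grab_frame(name): name is "scene" or "top" or "wrist"; returns the picture (420x560x3 uint8, blue, green, red); there is no depth.
- r.camera_params(name): a dict with "fx", "fy", "cx", "cy" (pixels), "world_from_camera" (4x4, takes a point from camera to world coordinates). Camera axes: x right, y down, z forward; pixel columns grow to the right and rows downward; lengths in m; the calibration is good to about 2 mm. A picture is of the moment at which its call begins: read the wrist's pose just before it. camera_params takes no time and is no camera call; for the wrist camera it gives the pose at the moment of the call.
- r.hand_in(): hands the job in; it is judged then, once.
The state is a dict: "clock": time; "joints": joint angles; "qvel": joint speeds; "tau": joint torques, N m; "tcp_pos": TCP position; "orientation": TCP orientation; "contact_force": force on the tool from outside, world axes, zero at the start; "moment": the same for the moment, N m; "grip_width": finger opening in m; "gripper_force": force on a finger pad.
Only numpy, scipy, OpenCV 4.12 (cv2) and the standard library are available. Lean on these libraries where they do the work, as an engineer would, in place of code of your own. Each camera call takes 0.05 s, during which the arm holds its last target. There are 200 camera calls.

TASK

A customer is coming for one of these boxed goods, but only one of the three look-alike orange cartons in the display stand really holds the goods; the other two are nearly weightless display dummies. Feel by lifting which carton is the heavy one, stand it upright in the open cardboard order box and close the box's cover fully. The two dummies must end up standing in lanes of the display stand, and nothing else on the counter is to be pushed about.

Things in the scene. Friction and masses are not known exactly. Their poses are not given: they have to be found in the camera images.
- stand: White display stand fixed to the counter: a 200 x 276 mm base plate, 6 mm thick (its top is the floor of the lanes), with three parallel lanes along its own x axis at y = -90, 0 and +90 mm. Each lane is 60 mm wide inside between 20 mm high rails, closed by a 20 mm lip at +x and a 10 mm lip at -x. Origin: centre of its underside.
- carton_1: One of three identical closed orange printed cartons, standing on its long edge in a lane of the stand: 165 mm long (own x), 48 mm thick (own y, the way to grasp it, from above), 85 mm tall (own z). An empty dummy weighs 80 to 110 g, the one with the goods 310 to 460 g; the number says nothing about which it is. Origin: centre of its underside.
- carton_2: One of three identical closed orange printed cartons, standing on its long edge in a lane of the stand: 165 mm long (own x), 48 mm thick (own y, the way to grasp it, from above), 85 mm tall (own z). An empty dummy weighs 80 to 110 g, the one with the goods 310 to 460 g; the number says nothing about which it is. Origin: centre of its underside.
- carton_3: One of three identical closed orange printed cartons, standing on its long edge in a lane of the stand: 165 mm long (own x), 48 mm thick (own y, the way to grasp it, from above), 85 mm tall (own z). An empty dummy weighs 80 to 110 g, the one with the goods 310 to 460 g; the number says nothing about which it is. Origin: centre of its underside.
- order_box: Brown cardboard order box fixed to the counter, open at the top: 220 mm long (own x) x 160 mm wide (own y) x 100 mm high outside, walls and floor 4 mm thick; room for a carton with its length along the box's x. Its cover is hinged along the far (+x) top edge. Origin: centre of its underside.
- box_lid (a joint): Angle of the order box's cover (rad): 0 = fully closed, about 1.57 = standing upright on the far edge of the box, starts at 1.62 to 1.88 and stops at 1.95. It has a stiff crease, stays at any angle and takes about 0.5 N at its free edge to move.
- lid_hinge (a point): Middle of the cover's hinge line, on the far (+x) top edge of the order box, 101 mm above the counter; the hinge axis is the box's y axis.
- lid_edge (a point): Middle of the cover's free edge, on its outer face (up when closed), 225 mm from the hinge line. The cover is a 4 mm thick sheet 172 mm wide with an 18 mm rim turned down inward on its three free sides.
- calculator: Bystander: desk calculator lying flat, 118 x 76 x 14 mm. Origin: centre of its underside.
- stapler: Bystander: stapler, 128 x 34 x 42 mm. Origin: centre of its underside.
- tape_roll: Bystander: roll of clear tape lying flat, 98 mm across, 36 mm high. Origin: centre of its underside.
- rollon: Bystander: small white roll-on bottle with a red cap, 36 x 42 x 106 mm, standing. Origin: centre of its underside.

How it is judged:
On the way:
1. the carton with the goods stands in the order box, the two dummies in the display stand (((x of carton_1 in the frame of order_box between -0.04 and 0.04 m and y of carton_1 in the frame of order_box between -0.06 and 0.06 m and z of carton_1 in the frame of order_box between 0 and 0.015 m and angle between carton_1's own z axis and vertical below 0.15 rad and contact force between carton_1 and order_box above 2 N and z of carton_2 in the frame of stand between 0.002 and 0.012 m and angle between each of carton_2, carton_3's own z axis and vertical below 0.1 rad and horizontal distance between each of carton_2, carton_3 and stand below 0.12 m and z of carton_3 in the frame of stand between 0.002 and 0.012 m) or (x of carton_2 in the frame of order_box between -0.04 and 0.04 m and y of carton_2 in the frame of order_box between -0.06 and 0.06 m and z of carton_2 in the frame of order_box between 0 and 0.015 m and angle between carton_2's own z axis and vertical below 0.15 rad and contact force between carton_2 and order_box above 2 N and z of carton_1 in the frame of stand between 0.002 and 0.012 m and angle between each of carton_1, carton_3's own z axis and vertical below 0.1 rad and horizontal distance between each of carton_1, carton_3 and stand below 0.12 m and z of carton_3 in the frame of stand between 0.002 and 0.012 m) or (x of carton_3 in the frame of order_box between -0.04 and 0.04 m and y of carton_3 in the frame of order_box between -0.06 and 0.06 m and z of carton_3 in the frame of order_box between 0 and 0.015 m and angle between carton_3's own z axis and vertical below 0.15 rad and contact force between carton_3 and order_box above 2 N and z of carton_1 in the frame of stand between 0.002 and 0.012 m and angle between each of carton_1, carton_2's own z axis and vertical below 0.1 rad and horizontal distance between each of carton_1, carton_2 and stand below 0.12 m and z of carton_2 in the frame of stand between 0.002 and 0.012 m))), for 0.2 s.
At the end, for the whole second after the job is handed in: The carton that weighs more than 200 g stands upright (within 0.15 rad) on the floor of the order box, the other two stand upright (within 0.1 rad) on the floor of lanes of the display stand, all at rest, and the cover of the order box is closed to within 0.05 rad (((x of carton_1 in the frame of order_box between -0.04 and 0.04 m and y of carton_1 in the frame of order_box between -0.06 and 0.06 m and z of carton_1 in the frame of order_box between 0 and 0.015 m and angle between carton_1's own z axis and vertical below 0.15 rad and contact force between carton_1 and order_box above 2 N and z of carton_2 in the frame of stand between 0.002 and 0.012 m and angle between each of carton_2, carton_3's own z axis and vertical below 0.1 rad and horizontal distance between each of carton_2, carton_3 and stand below 0.12 m and z of carton_3 in the frame of stand between 0.002 and 0.012 m and value of joint box_lid below 0.05 rad and linear speed of each of carton_1, carton_2, carton_3 below 0.03 m/s) or (x of carton_2 in the frame of order_box between -0.04 and 0.04 m and y of carton_2 in the frame of order_box between -0.06 and 0.06 m and z of carton_2 in the frame of order_box between 0 and 0.015 m and angle between carton_2's own z axis and vertical below 0.15 rad and contact force between carton_2 and order_box above 2 N and z of carton_1 in the frame of stand between 0.002 and 0.012 m and angle between each of carton_1, carton_3's own z axis and vertical below 0.1 rad and horizontal distance between each of carton_1, carton_3 and stand below 0.12 m and z of carton_3 in the frame of stand between 0.002 and 0.012 m and value of joint box_lid below 0.05 rad and linear speed of each of carton_1, carton_2, carton_3 below 0.03 m/s) or (x of carton_3 in the frame of order_box between -0.04 and 0.04 m and y of carton_3 in the frame of order_box between -0.06 and 0.06 m and z of carton_3 in the frame of order_box between 0 and 0.015 m and angle between carton_3's own z axis and vertical below 0.15 rad and contact force between carton_3 and order_box above 2 N and z of carton_1 in the frame of stand between 0.002 and 0.012 m and angle between each of carton_1, carton_2's own z axis and vertical below 0.1 rad and horizontal distance between each of carton_1, carton_2 and stand below 0.12 m and z of carton_2 in the frame of stand between 0.002 and 0.012 m and value of joint box_lid below 0.05 rad and linear speed of each of carton_1, carton_2, carton_3 below 0.03 m/s))); the robot touches nothing.
It fails at once if the calculator is moved by more than 30 mm (distance of calculator from where it was at the start of the episode above 0.03 m).
It fails at once if the stapler is moved by more than 30 mm (distance of stapler from where it was at the start of the episode above 0.03 m).
It fails at once if the tape roll is moved by more than 30 mm (distance of tape_roll from where it was at the start of the episode above 0.03 m).
It fails at once if the roll-on bottle is moved by more than 30 mm (distance of rollon from where it was at the start of the episode above 0.03 m).
It also fails if it takes over 72 s, if anything falls off the work surface, if the arm or the gripper's body presses on something with over 40 N, if the wrist force passes 120 N, or if a joint passes its speed limit or range.

## Working session

There is one attempt and no reset: what is moved stays moved. The work goes in short steps, Python scripts to look and compute and a tool call to move; the robot and the scene stay as the last step left them, time stands still between calls to the robot, and variables do not carry over. Pictures are saved under pics/ and viewed, at most 10 in all, crops included, and the job is handed in when it is done.

Besides the shell and the picture viewer there is one more tool, called after ">>>" as name(argument=value, ...), one argument or row to a line, values as JSON. move_arm: Moves the arm, as the interface text tells. Its arguments: {"type":"object","properties":{"rows":{"type":"array"},"fingers":{"type":"number"},"newtons":{"type":"number"}},"required":["rows"]}

```bash
mkdir -p pics; ls; python3 - <<'E'
from bench import r
import cv2,numpy as np
o=r.get_obs();print({k:np.round(v,3) for k,v in o.items()},r.tips_ahead)
for n in("scene","top"):
    cv2.imwrite(f"pics/{n}0.png",r.grab_frame(n)); p=r.camera_params(n);print(n,p["fx"],p["fy"],p["cx"],p["cy"]);print(np.round(p["world_from_camera"],3))
E
```

```text
pics
{'clock': np.float64(0.0), 'joints': array([ 1.16 ,  0.478,  0.022,  1.556, -0.012,  1.109, -0.083]), 'qvel': array([-0.001, -0.002, -0.002,  0.002, -0.   , -0.002,  0.002]), 'tau': array([ 0.0000e+00, -5.9645e+01,  1.6080e+00, -2.8120e+01,  1.2000e-02,
        9.0000e-03, -0.0000e+00]), 'tcp_pos': array([ 0.201, -0.644,  0.244]), 'orientation': array([-3.104e+00, -4.740e-01,  1.000e-03]), 'contact_force': array([-0.125,  0.973,  0.265]), 'moment': array([-0.032, -0.02 , -0.002]), 'gripper_force': np.float64(0.0), 'grip_width': np.float64(0.086)} 0.014
scene 504.63406428574075 504.63406428574075 278.3051553769715 207.96510987711315
[[ 0.756 -0.294  0.585 -0.34 ]
 [-0.654 -0.369  0.66  -0.962]
 [ 0.022 -0.882 -0.472  0.783]
 [ 0.     0.     0.     1.   ]]
top 422.73944891137666 422.73944891137666 279.5826402084059 209.66288808808596
[[-8.000e-03 -9.710e-01  2.390e-01  2.820e-01]
 [-1.000e+00  8.000e-03  1.000e-03  1.600e-02]
 [-3.000e-03 -2.390e-01 -9.710e-01  1.129e+00]
 [ 0.000e+00  0.000e+00  0.000e+00  1.000e+00]]
```

View pics/scene0.png

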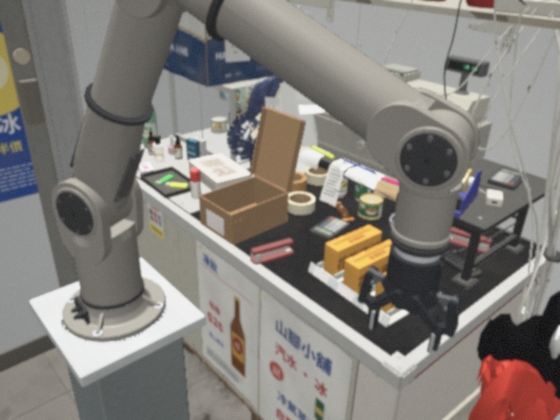

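View pics/top0.png

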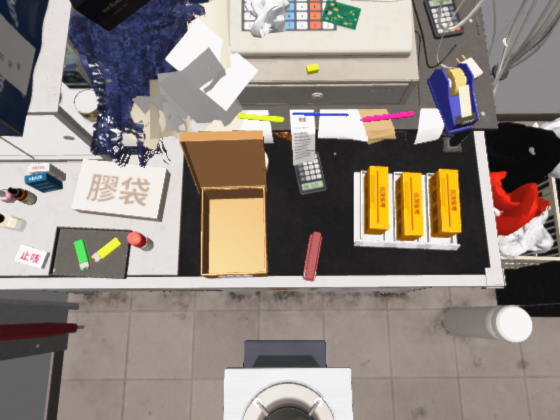

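The top view shows the box at about (235,230), its lid leaning back at (225,160), and the stand at (408,208) with three cartons. The stapler is at (313,256), the calculator at (311,172) and the roll-on at (138,240). The tape is behind the lid at about (265,165). Next I'll enlarge the stand and box.

```bash
python3 - <<'E'
import cv2,numpy as np
a=cv2.imread("pics/top0.png")
b=np.hstack([cv2.resize(a[150:260,345:470],None,fx=3.2,fy=3.2,interpolation=cv2.INTER_CUBIC)[:352],np.zeros((352,5,3),np.uint8),cv2.resize(a[120:285,170:335],(352,352),interpolation=cv2.INTER_CUBIC)])
cv2.imwrite("pics/crop.png",b);print(b.shape)
E
```

```text
(352, 757, 3)
```

View pics/crop.png

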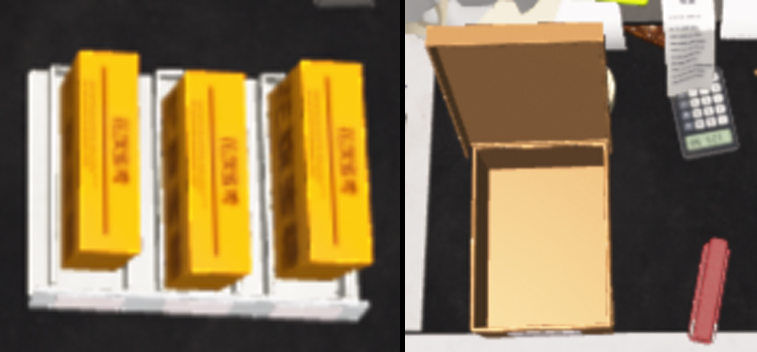

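The enlarged view shows the bright carton top faces clearly, with rail tops between them. The box rim corners come out at about (201,188), (265,188), (267,275) and (201,275).

```bash
cat > h.py <<'E'
import cv2,numpy as np
def cast(p,px,z):
    T=np.array(p["world_from_camera"]);px=np.atleast_2d(px)
    d=np.c_[(px[:,0]-p["cx"])/p["fx"],(px[:,1]-p["cy"])/p["fy"],np.ones(len(px))]@T[:3,:3].T
    return (T[:3,3]+d*((z-T[2,3])/d[:,2])[:,None])
def proj(p,X):
    T=np.linalg.inv(p["world_from_camera"]);c=np.atleast_2d(X)@T[:3,:3].T+T[:3,3]
    return np.c_[c[:,0]/c[:,2]*p["fx"]+p["cx"],c[:,1]/c[:,2]*p["fy"]+p["cy"]]
def cartons(img,p,z=.091,lo=(15,150,215)):
    m=cv2.inRange(cv2.cvtColor(img,cv2.COLOR_BGR2HSV),lo,(35,255,255))
    m=cv2.morphologyEx(m,cv2.MORPH_CLOSE,np.ones((5,5)))
    out=[]
    for c in cv2.findContours(m,0,1)[0]:
        if cv2.contourArea(c)<500: continue
        w=cast(p,c[:,0].astype(float),z)[:,:2]
        rc=cv2.minAreaRect((w*1000).astype(np.float32))
        b=cv2.boxPoints(rc);e=b[1]-b[0];f=b[2]-b[1]
        if np.hypot(*f)>np.hypot(*e):e=f
        out.append((np.round(rc[0],1),np.round(rc[1],1),round(np.degrees(np.arctan(e[1]/e[0])),1)))
    return out
E
python3 - <<'E'
from bench import r
from h import *
np.set_printoptions(suppress=True,precision=4)
a=cv2.imread("pics/top0.png");p=r.camera_params("top")
for c in cartons(a,p):print(c)
print("box rim",cast(p,[[201.4,188],[265,188],[267,275.5],[201,275]],.1))
s=lambda x,y:(345+x/3.2,150+y/3.2)
print("stand",cast(p,[s(30,70),s(30,297),s(368,303)],.02))
hsv=cv2.cvtColor(a,cv2.COLOR_BGR2HSV)
print("stapler",cast(p,[[318,233],[308,279],[322,235],[303,277]],.042))
print("calc",cast(p,[[297,153],[314,150],[326,187],[302,193]],.014))
print("rollon",cast(p,[[138,240]],.106))
print("lid top edge", [cast(p,[[181.5,132],[263,132]],z) for z in (.32,.3)])
T=r.camera_params("wrist");print(T["world_from_camera"],T["fx"])
E
```

```text
(array([ 552.9, -320.2]), array([ 47. , 164.5]), np.float32(-2.9))
(array([ 560.7, -414.7]), array([ 47.5, 164.3]), np.float32(-2.9))
(array([ 569.9, -236.2]), array([ 45.5, 165.6]), np.float32(-3.4))
box rim [[0.5942 0.2152 0.1   ]
 [0.5928 0.0536 0.1   ]
 [0.3724 0.0487 0.1   ]
 [0.3749 0.2082 0.1   ]]
stand [[ 0.6613 -0.1902  0.02  ]
 [ 0.4635 -0.1803  0.02  ]
 [ 0.4562 -0.4592  0.02  ]]
stapler [[ 0.4865 -0.0828  0.042 ]
 [ 0.3678 -0.0538  0.042 ]
 [ 0.4812 -0.093   0.042 ]
 [ 0.373  -0.0412  0.042 ]]
calc [[ 0.7206 -0.0331  0.014 ]
 [ 0.7291 -0.0811  0.014 ]
 [ 0.6202 -0.1111  0.014 ]
 [ 0.6036 -0.0447  0.014 ]]
rollon [[0.4608 0.3647 0.106 ]]
lid top edge [array([[0.6486, 0.2181, 0.32  ],
       [0.6471, 0.0497, 0.32  ]]), array([[0.6577, 0.2231, 0.3   ],
       [0.6561, 0.0506, 0.3   ]])]
[[ 0.2986 -0.9138 -0.2755  0.2706]
 [-0.9544 -0.2864 -0.0842 -0.6219]
 [-0.002   0.2881 -0.9576  0.3728]
 [ 0.      0.      0.      1.    ]] 356.68535500808827
```

```bash
cat >> h.py <<'E'
from scipy.spatial.transform import Rotation as Ro
def go(r,x,y,z,yaw,show=True):
    o=r.get_obs();R=Ro.from_rotvec(o["orientation"]).as_matrix()
    d=R.T@(np.array([x,y,z])-o["tcp_pos"])*100
    cur=np.degrees(np.arctan2(R[1,0],R[0,0]));tw=-((yaw-cur+90)%180-90)
    print("rows",np.round(d,1),"twist",round(tw,1),"cur yaw",round(cur,1),"clock",o["clock"],"F",np.round(o["contact_force"],2))
E
python3 - <<'E'
from bench import r
from h import *
go(r,.553,-.320,.2,-3)
go(r,.553,-.320,.061,-3)
p=r.camera_params("scene");print(cast(p,[[300,196]],.036))
E
```

```text
rows [ 43.2 -20.4   4.5] twist 20.3 cur yaw 17.3 clock 0.1 F [-0.11  0.26  0.46]
rows [ 43.2 -20.4  18.4] twist 20.3 cur yaw 17.3 clock 0.1 F [-0.11  0.26  0.46]
[[0.69579348 0.10088225 0.036     ]]
```

>>> move_arm(
  rows=[5, -2, 0, 2, 10, -5, 0, 6, 15, -8, 1, 10, 20, -10, 2, 14, 26, -12, 3, 17, 32, -15, 4, 20.3, 38, -18, 4.5, 20.3, 43.2, -20.4, 4.5, 20.3, 43.2, -20.4, 4.5, 20.3, 43.2, -20.4, 4.5, 20.3],
  fingers=0.76,
  newtons=40,
)

```text
clock: 1.35
tcp_pos: [0.5527, -0.3204, 0.1998]
orientation: [-3.14, 0.079, 0.002]
contact_force: [-0.6, -0.4, 0.3]
grip_width: 0.0648
gripper_force: 0.0
```

```bash
python3 - <<'E'
from bench import r
from h import *
go(r,.553,-.320,.061,-3)
print(r.get_obs()["tcp_pos"],r.get_obs()["grip_width"])
p=r.camera_params("wrist");cv2.imwrite("pics/w1.png",r.grab_frame("wrist"))
p=r.camera_params("top");a=r.grab_frame("top");print(cartons(a,p))
E
```

```text
rows [ 0.  -0.  13.9] twist 0.1 cur yaw -2.9 clock 1.35 F [-0.55 -0.44  0.25]
[ 0.55272925 -0.32037293  0.19980656] 0.06477684276261701
[(array([ 530.2, -413.1]), array([ 47.6, 103.1]), np.float32(-2.9)), (array([ 552.8, -320.2]), array([ 47. , 164.4]), np.float32(-2.9)), (array([ 569.9, -236.2]), array([ 45.4, 165.6]), np.float32(-3.4))]
```

View pics/w1.png

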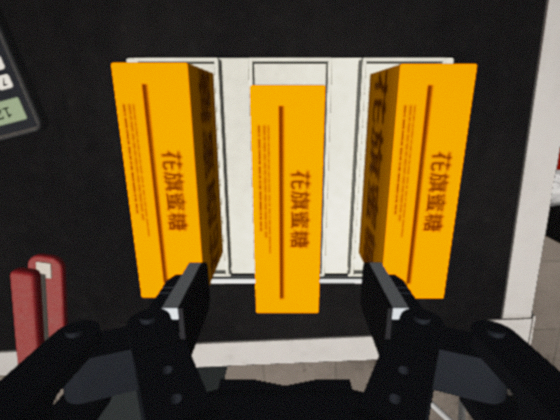

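The wrist view has the middle carton at columns 255-322, centred between the fingers (about 185 and 388). I'm going down to grasp it.

>>> move_arm(
  rows=[0, 0, 4, 0, 0, 0, 8, 0, 0, 0, 11, 0, 0, 0, 13, 0, 0, 0, 13.9, 0, 0, 0, 13.9, 0],
)

```text
clock: 2.2
tcp_pos: [0.5526, -0.3213, 0.0614]
orientation: [3.14, -0.082, -0.0]
contact_force: [-0.8, -0.0, -0.6]
grip_width: 0.0648
gripper_force: 0.0
```

>>> move_arm(
  rows=[0, 0, 0, 0, 0, 0, 0, 0, 0, 0, 0, 0, 0, 0, 0, 0, 0, 0, 0, 0],
  fingers=0,
)

```text
clock: 2.82
tcp_pos: [0.5536, -0.3213, 0.0626]
orientation: [3.139, -0.081, 0.003]
contact_force: [-0.8, 0.0, 5.8]
grip_width: 0.0477
gripper_force: 42.1
```

>>> move_arm(
  rows=[0, 0, -1, 0, 0, 0, -2, 0, 0, 0, -3, 0, 0, 0, -3, 0, 0, 0, -3, 0, 0, 0, -3, 0, 0, 0, -3, 0, 0, 0, -3, 0],
)

```text
clock: 3.82
tcp_pos: [0.5527, -0.3207, 0.0911]
orientation: [-3.14, 0.081, 0.0]
contact_force: [-0.6, 0.2, -0.2]
grip_width: 0.0478
gripper_force: 41.3
```

```bash
python3 - <<'E'
from bench import r
from h import *
f=[]
for i in range(4): r.grab_frame("top");f.append(r.get_obs()["contact_force"])
print(np.round(f,2),r.get_obs()["moment"])
E
```

```text
[[-0.39 -0.4  -0.3 ]
 [-0.26 -0.04  0.2 ]
 [ 0.13 -0.22 -0.6 ]
 [-0.19  0.67 -1.31]] [ 0.03744879 -0.01829675  0.01239648]
```

>>> move_arm(
  rows=[0, 0, 1, 0, 0, 0, 2, 0, 0, 0, 2.6, 0, 0, 0, 2.9, 0, 0, 0, 2.9, 0],
)

```text
clock: 4.65
tcp_pos: [0.5528, -0.3208, 0.0626]
orientation: [3.141, -0.081, 0.0]
contact_force: [-1.6, 1.1, 1.8]
grip_width: 0.0478
gripper_force: 41.5
```

>>> move_arm(
  rows=[0, 0, 0, 0, 0, 0, 0, 0, 0, 0, 0, 0, 0, 0, 0, 0, 0, 0, -1, 0, 0, 0, -3, 0, 0, 0, -7, 0, 0, 0, -11, 0, 0, 0, -11, 0],
  fingers=0.76,
)

```text
clock: 5.78
tcp_pos: [0.5553, -0.3221, 0.1779]
orientation: [3.137, -0.081, 0.013]
contact_force: [0.6, 0.1, -1.0]
grip_width: 0.0649
gripper_force: 0.0
```

```bash
python3 - <<'E'
from bench import r
from h import *
print(cartons(r.grab_frame("top"),r.camera_params("top")))
go(r,.570,-.236,.173,-3.3);go(r,.561,-.415,.173,-2.9)
E
```

```text
[(array([ 528.6, -410.1]), array([ 40.4, 101.8]), np.float32(-6.2)), (array([ 525. , -317.8]), array([ 47. , 110.2]), np.float32(-2.9)), (array([ 569.9, -236.2]), array([ 45.4, 165.6]), np.float32(-3.4))]
rows [ 1.1 -8.6  0.2] twist 0.3 cur yaw -3.0 clock 5.825 F [-0.46  0.35 -0.79]
rows [1.2 9.3 0.3] twist -0.1 cur yaw -3.0 clock 5.825 F [-0.46  0.35 -0.79]
```

>>> move_arm(
  rows=[0.5, -4, 0, 0, 1.3, -8.5, 0, 0.3, 1.3, -8.5, 0, 0.3, 1.3, -8.5, 0, 0.3],
)

```text
clock: 6.32
tcp_pos: [0.5696, -0.2368, 0.1719]
orientation: [3.14, -0.089, -0.002]
contact_force: [-0.6, -0.3, -0.6]
grip_width: 0.0646
gripper_force: 0.0
```

```bash
python3 - <<'E'
from bench import r
from h import *
go(r,.570,-.236,.061,-3.3)
E
```

```text
rows [ 0.  -0.1 11.1] twist 0.1 cur yaw -3.2 clock 6.325 F [-0.6  -0.27 -0.56]
```

>>> move_arm(
  rows=[0, 0, 4, 0, 0, 0, 8, 0, 0, 0, 10.4, 0, 0, 0, 11.1, 0, 0, 0, 11.1, 0],
)

```text
clock: 6.95
tcp_pos: [0.5699, -0.2375, 0.0614]
orientation: [3.14, -0.091, -0.001]
contact_force: [-0.0, -0.3, 0.2]
grip_width: 0.0647
gripper_force: 0.0
```

>>> move_arm(
  rows=[0, 0, 0, 0, 0, 0, 0, 0, 0, 0, 0, 0, 0, 0, 0, 0, 0, 0, 0, 0],
  fingers=0,
)

```text
clock: 7.58
tcp_pos: [0.571, -0.2371, 0.0626]
orientation: [3.139, -0.089, 0.003]
contact_force: [-1.1, -0.4, 6.6]
grip_width: 0.0478
gripper_force: 43.3
```

>>> move_arm(
  rows=[0, 0, -1, 0, 0, 0, -2, 0, 0, 0, -3, 0, 0, 0, -3, 0, 0, 0, -3, 0, 0, 0, -3, 0, 0, 0, -3, 0, 0, 0, -3, 0],
)

```text
clock: 8.57
tcp_pos: [0.5701, -0.2365, 0.0911]
orientation: [-3.14, 0.089, 0.0]
contact_force: [-0.3, -0.3, -4.2]
grip_width: 0.0473
gripper_force: 42.4
```

```bash
python3 - <<'E'
from bench import r
from h import *
f=[]
for i in range(4): r.grab_frame("top");f.append(r.get_obs()["contact_force"])
print(np.round(f,2),r.get_obs()["moment"])
E
```

```text
[[ 0.07 -0.77 -3.51]
 [ 0.34  0.07 -4.66]
 [ 0.43  1.56 -3.59]
 [ 0.31  0.44 -3.9 ]] [-0.01524809 -0.00074175 -0.03351771]
```

It reads about 3.9 N, so this is the heavy carton (the first read about 0.5 N). I'm carrying it to the box centre (0.484, 0.131).

```bash
python3 - <<'E'
from bench import r
from h import *
go(r,.484,-.236,.2,1);go(r,.484,.1315,.2,1)
E
```

```text
rows [ -8.6   0.4 -10.9] twist -4.2 cur yaw -3.2 clock 8.775 F [ 0.31  0.44 -3.9 ]
rows [-10.7 -36.3 -10.9] twist -4.2 cur yaw -3.2 clock 8.775 F [ 0.31  0.44 -3.9 ]
```

>>> move_arm(
  rows=[0, 0, -3, 0, 0, 0, -7, 0, -3, 0, -10.9, -1, -6, -3, -10.9, -2, -8.5, -7, -10.9, -3, -9, -11, -10.9, -4.2, -9.3, -15, -10.9, -4.2, -9.6, -19, -10.9, -4.2, -9.8, -23, -10.9, -4.2, -10, -26, -10.9, -4.2],
)

```text
clock: 10.02
tcp_pos: [0.485, 0.0306, 0.2006]
orientation: [-3.141, -0.028, -0.001]
contact_force: [-0.3, 0.3, -4.6]
grip_width: 0.0478
gripper_force: 46.0
```

>>> move_arm(
  rows=[-0.1, -3, 0, 0, -0.1, -6, 0, 0, -0.1, -9, 0, 0, -0.1, -10.3, 0, 0, -0.1, -10.3, 0, 0, -0.1, -10.3, 0, 0],
)

```text
clock: 10.78
tcp_pos: [0.4824, 0.1301, 0.2002]
orientation: [3.141, 0.023, -0.0]
contact_force: [-0.2, -0.3, -4.0]
grip_width: 0.0479
gripper_force: 46.0
```

```bash
python3 - <<'E'
from bench import r
from h import *
go(r,.484,.1315,.06,1)
cv2.imwrite("pics/s2.png",np.hstack([r.grab_frame("scene")[80:300,130:400],r.grab_frame("top")[110:330,160:430]]))
E
```

```text
rows [ 0.2 -0.2 14. ] twist -0.1 cur yaw 0.9 clock 10.775 F [-0.18 -0.25 -4.02]
```

View pics/s2.png

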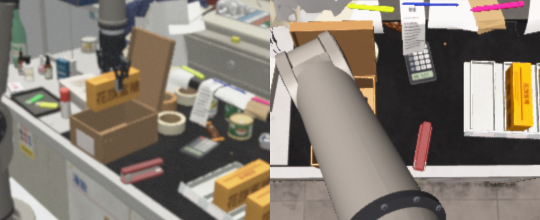

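The left panel (scene) shows the carton hanging level above the open box. On the right (top), the bystanders are undisturbed and lane 1 is empty. I'm lowering it in.

>>> move_arm(
  rows=[0, 0, 3, 0, 0, 0, 6, 0, 0, 0, 9, 0, 0, 0, 11.5, 0, 0, 0, 13, 0, 0, 0, 13.6, 0, 0, 0, 13.9, 0, 0, 0, 13.9, 0],
)

```text
clock: 11.88
tcp_pos: [0.4828, 0.1318, 0.0618]
orientation: [-3.141, -0.026, -0.002]
contact_force: [-0.3, -0.4, -4.6]
grip_width: 0.0476
gripper_force: 46.0
```

```bash
python3 - <<'E'
from bench import r
o=r.get_obs();print(o["tcp_pos"],o["contact_force"])
E
```

```text
[0.48284113 0.13176607 0.06181749] [-0.26352902 -0.41584523 -4.58938437]
```

Not touching the floor yet, so I'm going slightly lower.

>>> move_arm(
  rows=[0, 0, 0.2, 0, 0, 0, 0.4, 0, 0, 0, 0.4, 0],
)

```text
clock: 12.25
tcp_pos: [0.483, 0.132, 0.0605]
orientation: [3.141, 0.026, 0.003]
contact_force: [-9.4, -2.7, 31.9]
grip_width: 0.0477
gripper_force: 49.7
```

>>> move_arm(
  rows=[0, 0, 0, 0, 0, 0, 0, 0, 0, 0, 0, 0, 0, 0, -0.5, 0, 0, 0, -2, 0, 0, 0, -5, 0, 0, 0, -9, 0, 0, 0, -13, 0, 0, 0, -13, 0],
  fingers=0.8,
)

```text
clock: 13.38
tcp_pos: [0.4845, 0.1325, 0.1914]
orientation: [-3.139, -0.026, -0.011]
contact_force: [-0.2, -0.3, -0.5]
grip_width: 0.0682
gripper_force: 0.0
```

```bash
python3 - <<'E'
from bench import r
from h import *
cv2.imwrite("pics/w3.png",np.hstack([r.grab_frame("wrist")[:, 60:500],r.grab_frame("scene")[20:440,120:420]]))
go(r,.48,.131,.44,1)
E
```

```text
Traceback (most recent call last):
ValueError: all the input array dimensions except for the concatenation axis must match exactly, but along dimension 0, the array at index 0 has size 420 and the array at index 1 has size 400
```

```bash
python3 - <<'E'
from bench import r
from h import *
cv2.imwrite("pics/w3.png",np.hstack([r.grab_frame("wrist")[:, 60:500],r.grab_frame("scene")[:,120:420]]))
go(r,.48,.131,.44,1)
E
```

```text
rows [ -0.2   0.  -25.3] twist -0.1 cur yaw 0.9 clock 13.575 F [-0.32  0.97  0.25]
```

View pics/w3.png

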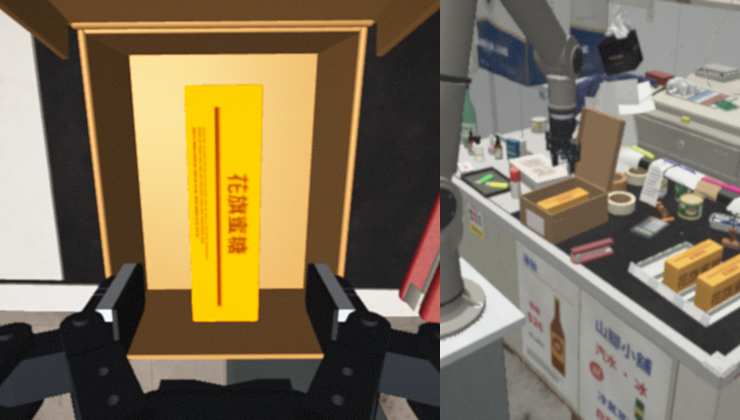

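The carton stands upright in the box, at wrist columns 187-263, clear of all walls. The scene panel shows the lid still leaning back. Next I'll lift, pass over the lid and come down behind it.

>>> move_arm(
  rows=[-0.2, 0, -5, 0, -0.2, 0, -10, 0, -0.2, 0, -15, 0, -0.2, 0, -20, 0, -0.2, 0, -22, 0, -0.2, 0, -22, 0, -0.2, 0, -22, 0],
  fingers=0,
)

```text
clock: 14.45
tcp_pos: [0.4798, 0.1314, 0.4052]
orientation: [3.14, 0.026, -0.005]
contact_force: [0.0, -0.1, 0.3]
grip_width: -0.0002
gripper_force: 0.0
```

>>> move_arm(
  rows=[5, 0, 0, 0, 10, 0, 0, 0, 15, 0, 0, 0, 20, 0, 0, 0, 25, 0, 0, 0, 28, 0, 0, 0, 28, 0, 0, 0, 28, 0, 0, 0],
)

```text
clock: 15.45
tcp_pos: [0.7596, 0.1365, 0.4056]
orientation: [3.141, 0.027, -0.004]
contact_force: [-0.2, -0.7, 0.1]
grip_width: -0.0003
gripper_force: 0.0
```

```bash
python3 - <<'E'
from bench import r
from h import *
go(r,.75,.134,.28,1);print(r.get_obs()["tcp_pos"])
cv2.imwrite("pics/s4.png",r.grab_frame("scene")[:,120:470])
E
```

```text
rows [-0.9  0.2 12.6] twist -0.0 cur yaw 1.0 clock 15.45 F [-0.17 -0.67  0.11]
[0.75958822 0.13648125 0.40562315]
```

View pics/s4.png

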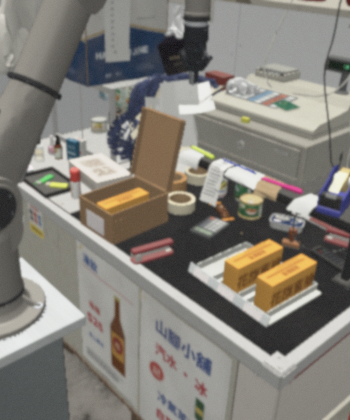

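The gripper is now behind and above the lid edge, with clear space below it. I'm going down, then pulling towards the robot.

>>> move_arm(
  rows=[0, 0, 4, 0, 0, 0, 8, 0, 0, 0, 12, 0, 0, 0, 12.5, 0, 0, 0, 12.5, 0],
)

```text
clock: 16.12
tcp_pos: [0.7554, 0.137, 0.2808]
orientation: [3.141, 0.029, -0.015]
contact_force: [-11.0, 0.8, -2.8]
grip_width: -0.0003
gripper_force: 0.6
```

>>> move_arm(
  rows=[-3, 0, 0, 0, -5, 0, 0, 0, -7, 0, 0, 0, -9, 0, 0, 0, -11, 0, 0, 0, -13, 0, 0, 0, -15, 0, 0, 0, -17, 0, 0, 0, -17, 0, 0, 0],
)

```text
clock: 17.25
tcp_pos: [0.5887, 0.1335, 0.2833]
orientation: [3.141, 0.028, 0.002]
contact_force: [1.1, 0.5, -0.0]
grip_width: -0.0001
gripper_force: 0.0
```

```bash
python3 - <<'E'
from bench import r
from h import *
print(r.get_obs()["tcp_pos"])
cv2.imwrite("pics/s5.png",r.grab_frame("scene")[:,120:470])
E
```

```text
[0.58869517 0.13354672 0.2833498 ]
```

View pics/s5.png

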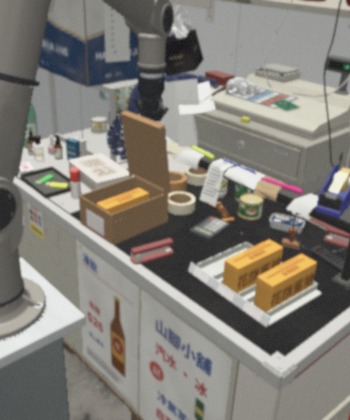

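The lid has come roughly upright at column 145, following the fingers. The moment of about 11 N on the way down is gone, and nothing has been displaced. I'm following the closing arc down.

>>> move_arm(
  rows=[-1.2, 0, 0.6, 0, -2.5, 0, 1.4, 0, -4.5, 0, 2.1, 0, -6.4, 0, 2.9, 0, -8.1, 0, 4.1, 0, -9.7, 0, 5.5, 0, -11.1, 0, 7.1, 0, -12.3, 0, 8.8, 0, -13.2, 0, 10.7, 0, -13.9, 0, 12.7, 0],
)

```text
clock: 18.55
tcp_pos: [0.4507, 0.1311, 0.1545]
orientation: [-3.141, -0.026, -0.0]
contact_force: [0.4, -0.2, -0.7]
grip_width: 0.0002
gripper_force: 0.1
```

>>> move_arm(
  rows=[-0.2, 0, 1, 0, -0.4, 0, 2, 0, -0.5, 0, 3, 0, -0.5, 0, 3.7, 0, -0.5, 0, 3.7, 0],
)

```text
clock: 19.18
tcp_pos: [0.4465, 0.1311, 0.1189]
orientation: [3.141, 0.026, -0.0]
contact_force: [-3.3, -1.4, 9.5]
grip_width: 0.0
gripper_force: 5.3
```

```bash
python3 - <<'E'
from bench import r
from h import *
print(r.get_obs()["tcp_pos"])
cv2.imwrite("pics/s6.png",r.grab_frame("scene")[:,120:470])
E
```

```text
[0.44650278 0.13112538 0.11893471]
```

View pics/s6.png

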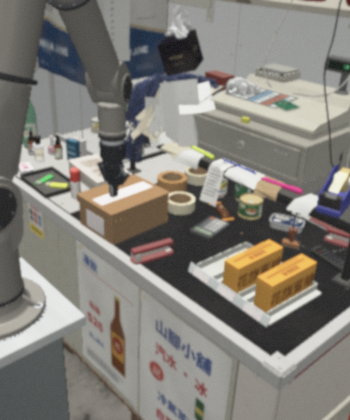

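The cover lies flat on the box, and the 9.5 N upward reaction means it is at its stop. One more slight press, then I'll retreat and check.

>>> move_arm(
  rows=[0, 0, 0.15, 0, 0, 0, 0.15, 0, 0, 0, -1, 0, 0, 0, -5, 0, 0, 0, -10, 0, 0, 0, -15, 0, 0, 0, -15, 0, 0, 0, -15, 0],
)

```text
clock: 20.23
tcp_pos: [0.4462, 0.1309, 0.2679]
orientation: [3.141, 0.026, -0.0]
contact_force: [0.5, 0.4, -0.5]
grip_width: 0.0001
gripper_force: 0.0
```

```bash
python3 - <<'E'
from bench import r
from h import *
a=r.grab_frame("scene");cv2.imwrite("pics/s7.png",cv2.resize(a[150:330,180:450],None,fx=2.8,fy=2.8))
o=r.get_obs();print(o["tcp_pos"],o["contact_force"])
E
```

```text
[0.44580244 0.13074504 0.26728184] [ 0.49048385  0.28714035 -0.19394406]
```

View pics/s7.png

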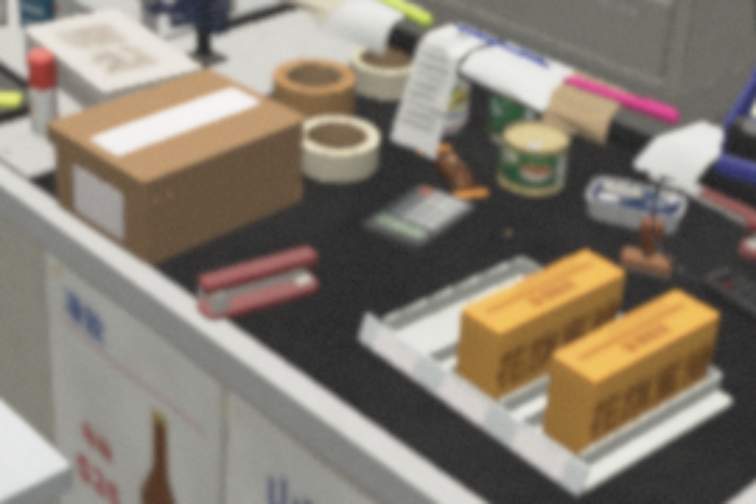

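The cover is flat and closed, both dummies stand upright in their lanes, and the bystanders are undisturbed.

```bash
python3 -c "
from bench import r
print(r.hand_in())"
```

```text
the job is handed in; nothing more can be done
None
```

I handed the job in at about 20 s on the clock: the heavy carton (about 0.4 kg) stands in the order box with its cover closed, both dummies stand in their lanes, and the last picture shows no bystander moved; the hand-in call returned no verdict.

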